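# Raise the carving hood's window to its working mark

## Robot

A 6-joint arm with a two-finger parallel gripper is mounted at the origin on the work surface. World frame = base frame: x ahead of the robot, y to its left, z up, the work surface at z = 0. Lengths are in m, angles in degrees, forces in N, time in s.
With the tool pointing down it reaches from about 0.3 to 0.75 m from the base axis. Payload 8.5 kg.
Tool frame: the origin (TCP) lies at the very end of the fingers, on their centre line; the grasp point (between the pads) lies 19 mm behind it (env.grasp_offset is the distance from the TCP to the grasp point, in m); y points along the fingers, z is the direction in which the jaws open and shut, and the axes are right-handed (so a half turn about y gives the same grasp; the last joint's range is limited). The gripper opens to 85 mm and grips with 20 to 120 N. Pads are 22 mm wide; open, the fingers measure 114 mm over their backs; the gripper's body (76 mm by 85 mm) begins 54 mm behind the grasp point. The pads swing forward as they close: fully open they stand 13 mm farther back than shut.
Start: joints at [52.408, 21.807, 74.336, -0, 83.858, -12.336], TCP at [0.235, 0.497, 0.231] pointing down, gripper open.
Joint ranges: [-178.18, 178.18], [-50.72, 133.34], [12.68, 142.11], [-81.47, 261.47], [9.98, 163.14], [-165.26, 165.26]. Speed limits (degrees/s): [136.94, 136.94, 180, 180, 180, 180].

## Interface

Orientations are given as a 3x3 rotation matrix whose columns are the frame's x, y, z axes.
In Python, from rig import env gives the robot as it stands. The module is installed in compiled form; this text tells all that it offers.
- The arm moves only by the shell command python3 -m pendant 'ROWS' [FORCE]. ROWS is JSON, a list of rows, each a list of 3 entries, a list of its own where there are three numbers: the shift along the world's x, y, z as a fraction of full scale, then the turn about the world's z as a fraction of full scale, then the opening, from 0 (shut) to 1 (fully open). A call has 1 to 12 rows; each row shifts and turns the commanded pose from where the row before left it; what a row does not reach is not made up. Full scale, the value 1, is 30 mm for a shift and 5 degrees for a turn. A row lasts 1/12 s, in which the tool goes at most 41.7 mm and 7.16 degrees, less where a joint would pass 70% of its speed; a pose out of reach is approached as far as the arm can. A call with a number of a shift or a turn outside -1 to 1 is refused whole. A call with a gripper value outside its range is refused whole. The fingers move at their own pace and stop on an object; FORCE is the grip in N (left out, the last holds). Time passes only in rows, so rows that do not move let the fingers close. It gives the time, the measured TCP pose, the force and the opening at its end, in the units of the state.
- env.observe(): the state, without advancing time (a new reading comes with each control period).
- env.get_image(name): name is "scene" or "side" or "wrist"; returns (picture, depth): 420x560x3 uint8, red, green, blue; 420x560 float32, m along the optical axis (not along the pixel's ray), 0 where there is no reading.
- env.camera_model(name): a dict with "camera_matrix" (3x3 intrinsics, pixels), "R" (3x3) and "t" (3): a world point X has camera coordinates R X + t; the wrist camera has in their place "tool_from_camera" (4x4, takes a point from camera to tool coordinates, whose origin is the TCP and whose axes are the tool frame's). Camera axes: x right, y down, z forward; pixel columns grow to the right and rows downward; lengths in m; the calibration is good to about 2 mm. A picture is of the moment at which its call begins: read the wrist's pose just before it. camera_model takes no time and is no camera call.
- env.close_job(): hands the job in, once; it reports no verdict.
The state is a dict: "time_s": time; "q": joint angles; "qvel": joint speeds; "joint_efforts": joint torques, N m; "position": TCP position; "tool_rot": TCP orientation; "ft_force": force on the tool from outside, world axes, zero at the start; "wrist_torque": the same for the moment, N m; "grip_width": finger opening in m.
Only numpy, scipy, OpenCV 4.12 (cv2) and the standard library are available. Lean on these libraries where they do the work, as an engineer would, in place of code of your own. Each camera call takes 0.05 s, during which the arm holds its last target.

## Task

At the stone carver's stall, open the dust hood for work: with the fingertips under the lip along the window's lower edge, push the counterweighted window up until the lip's edge is level with the tip of the pointer clamped on the right-hand rail, then take the hand away and leave it standing there. Do not pinch the lip or shift the pointer, and leave the stall's other goods where they are.

Things in the scene. Friction and masses are not known exactly. Their poses are not given: they have to be found in the camera images.
- hood: bench-top dust hood, 340 mm deep, 420 wide, 368 tall, fixed: grey base 100 mm tall with an upright front, clear cheeks, and above the base a front that slopes back, leaning 35 degrees from upright. Origin at the centre of the underside; x points from its front (robot's side) to its back, y to the left along the front, z up. The base's front is 170 mm in front of the origin.
- lip_mid (a point): middle of the lip in length, depth and thickness. The lip is 340 mm long, 11 thick and stands 38 mm square out from the window frame's lower edge; this point is 19 mm from the frame's face and 19 from the free edge. Axes: z up the slope, the way the window slides (35 degrees from upright, towards the hood's back); y left along the lip; -x square out of the window, towards the robot and upwards.
- pointer_tip (a point): tip of a steel point, 20 mm long, on a small clamp (20 x 24 mm) on the sloping right-hand rail, just beyond the right end of the lip and facing it (along the hood's +y). Axes as for lip_mid: the z distance between lip_mid and this tip in these axes is the way left along the slope. It starts 25 to 125 mm further up the slope than the lip.
- window (a joint): travel of the window up its slope in m: 0 shut, 0.14 fully up. It is counterweighted: it stays where it is left, and takes about 2 to 4 N to slide either way.
- lip_underside (a point): centre of the underside of the lip: the lower face of the rubber strip, 38 x 340 x 6 mm, that covers the lip's whole underside; the fingers push on it. Axes as for lip_mid. The space under the lip is free: when shut, its underside is about 20 mm above the top of the hood's base, whose front drops upright from just below the window.
- viewing_stone: a grey display stone on its foot, 60 mm wide, 58 mm tall; near the hood's front, left of its middle; origin at its underside
- bangle: a stone bangle lying flat, 74 mm across, 10 mm tall, in front of the hood; origin at its underside
- stone_blank: a flat round stone blank, 54 mm across, 19 mm tall, in front of the hood; origin at its underside
- dust_brush: a hand brush 150 mm long lying in front of the hood, right of its middle; origin at its underside
- paste_jar: a white jar with a steel cap, 52 mm across, 55 mm tall, in front of the hood's right end; origin at its underside
- vase: a blue porcelain vase, 88 mm across, 142 mm tall, to the left of the hood; origin at its underside
- cup: a white porcelain cup, 72 mm across, 75 mm tall, in front of the hood's right end; origin at its underside

How it is judged (in metres and radians):
On the way:
1. the fingers push the window up from beneath the lip (contact force between the fingers and lip_under above 0.5 N and velocity of joint window above 0.004 m/s), for 0.2 s.
At the end, for the whole second after the job is handed in: The middle of the lip is within 7 mm of the pointer's tip, measured along the window's slope, and the window is at rest there; the pointer has not shifted by 6 mm or more, and none of the seven other objects stands 30 mm or more from where it was (z of lip_mid in the frame of pointer_tip between -0.007 and 0.007 m and velocity of joint window between -0.003 and 0.003 m/s and distance of pointer_tip from where it was at the start of the episode below 0.006 m and distance of each of viewing_stone, bangle, stone_blank, dust_brush, paste_jar, vase, cup from where it was at the start of the episode below 0.03 m); the robot touches nothing.
It fails at once if the lip is pinched: fingers press on its top and its underside at the same time (contact force between the fingers and lip_top above 2 N and contact force between the fingers and lip_under above 2 N).
It fails at once if the pointer is shifted by over 6 mm (distance of pointer_tip from where it was at the start of the episode above 0.006 m).
It fails at once if a bystander is knocked, lifted or carried (moved over 30 mm) (distance of any of viewing_stone, bangle, stone_blank, dust_brush, paste_jar, vase, cup from where it was at the start of the episode above 0.03 m).
It also fails if it takes over 32 s, if anything falls off the work surface, if the arm or the gripper's body presses on something with over 40 N, if the wrist force passes 120 N, or if a joint passes its speed limit or range.

## Working session

There is one attempt and no reset: what is moved stays moved. The work goes in short steps, Python scripts to look and compute and a shell command to move; the robot and the scene stay as the last step left them, time stands still between calls to the robot, and variables do not carry over. Pictures are saved under pics/ and viewed, and the job is handed in when it is done.

```bash
mkdir -p pics; ls; python3 - <<'E'
from rig import env
import cv2,numpy as np
print(env.observe())
for n in ["scene","side","wrist"]:
    im,d=env.get_image(n); cv2.imwrite(f"pics/{n}0.png",im[:,:,::-1]); np.save(f"pics/{n}0.npy",d)
    print(n,env.camera_model(n))
E
```

```text
pics
{'time_s': 0.0, 'q': array([ 5.24084109e+01,  2.18403055e+01,  7.43841499e+01, -1.57185138e-04,
        8.38583452e+01, -1.23365721e+01]), 'qvel': array([ 0.06285522, -0.04888714,  0.01791677, -0.06587002, -0.1711382 ,
        0.02048361]), 'joint_efforts': array([ 8.92275557e-05, -4.48477471e+01, -2.31276190e+01, -2.50286876e-04,
        4.88364341e-03, -1.02706699e-05]), 'position': array([0.23448431, 0.49718925, 0.23072175]), 'tool_rot': array([[ 9.04417782e-01, -8.79416233e-04,  4.26647047e-01],
       [-4.26647843e-01, -1.14676344e-03,  9.04417107e-01],
       [-3.06095849e-04, -9.99998956e-01, -1.41235429e-03]]), 'ft_force': array([-0.53028275, -0.51148374,  0.22195667]), 'wrist_torque': array([-0.00068547,  0.00940308, -0.02048125]), 'grip_width': 0.08527699634026063}
scene {'camera_matrix': array([[497.19264502,   0.        , 280.69438228],
       [  0.        , 497.19264502, 205.45624729],
       [  0.        ,   0.        ,   1.        ]]), 'R': array([[ 0.88342342, -0.46853234, -0.00636486],
       [-0.41435323, -0.77478108, -0.47752035],
       [ 0.21880236,  0.42448
[... 332 characters left out ...]
8552e-01, -5.64586413e-01, -7.68454042e-01],
       [ 3.61059065e-01,  6.78349605e-01, -6.39904810e-01]]), 't': array([-0.45583288,  0.28551299,  0.95368574])}
wrist {'camera_matrix': array([[367.07447435,   0.        , 285.10787471],
       [  0.        , 367.07447435, 208.76310661],
       [  0.        ,   0.        ,   1.        ]]), 'tool_from_camera': array([[ 2.78815882e-04,  9.44228485e-01,  3.29290890e-01,
        -8.55126276e-02],
       [ 1.20648243e-04, -3.29290932e-01,  9.44228504e-01,
        -1.42557549e-01],
       [ 9.99999954e-01, -2.23537536e-04, -2.05731049e-04,
         5.38352929e-04],
       [ 0.00000000e+00,  0.00000000e+00,  0.00000000e+00,
         1.00000000e+00]])}
```

View pics/scene0.png

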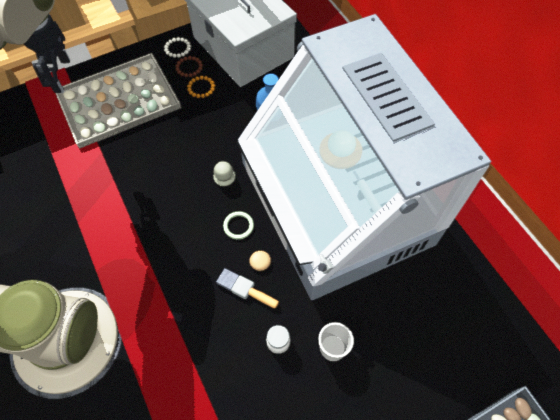

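View pics/side0.png

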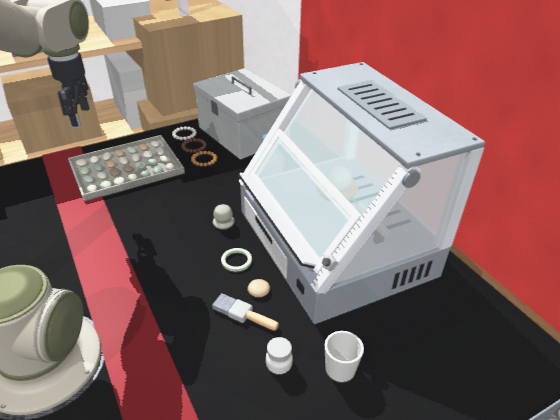

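View pics/wrist0.png

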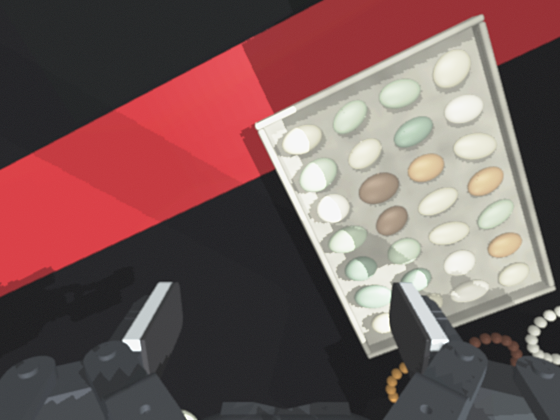

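The scene view shows the hood's window with its lower edge running from about (245,150) to (310,265), and a dark clamp near (320,267). In the side view the clamp is near (326,262). I'll enlarge both.

```bash
python3 - <<'E'
import cv2
a=cv2.imread("pics/scene0.png");b=cv2.imread("pics/side0.png")
def c(im,x,y,w,h,s,n): cv2.imwrite(n,cv2.resize(im[y:y+h,x:x+w],None,fx=s,fy=s,interpolation=cv2.INTER_CUBIC))
c(a,225,90,200,150,4,"pics/s1.png");c(a,270,180,160,120,5,"pics/s2.png")
c(b,225,150,200,150,4,"pics/d1.png");c(b,280,160,150,112*1+20,5,"pics/d2.png")
E
```

```text
(no output)
```

View pics/s2.png

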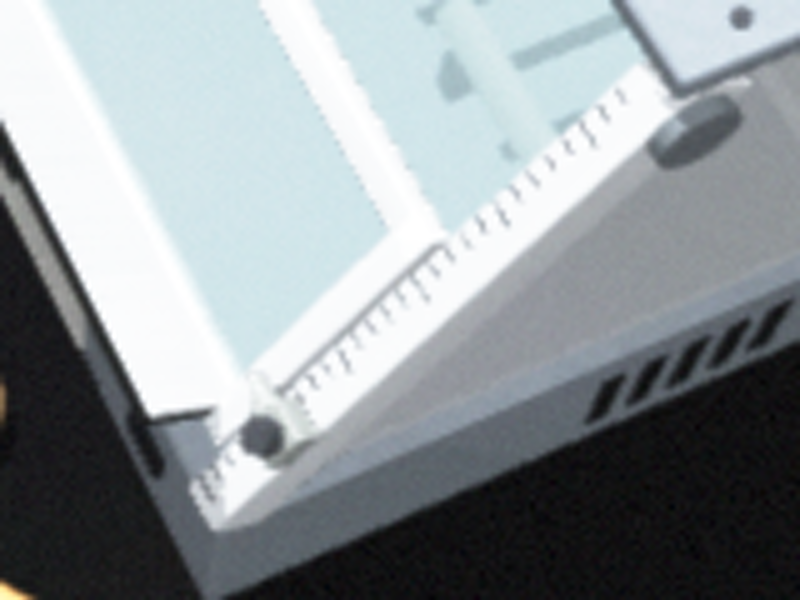

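View pics/d1.png

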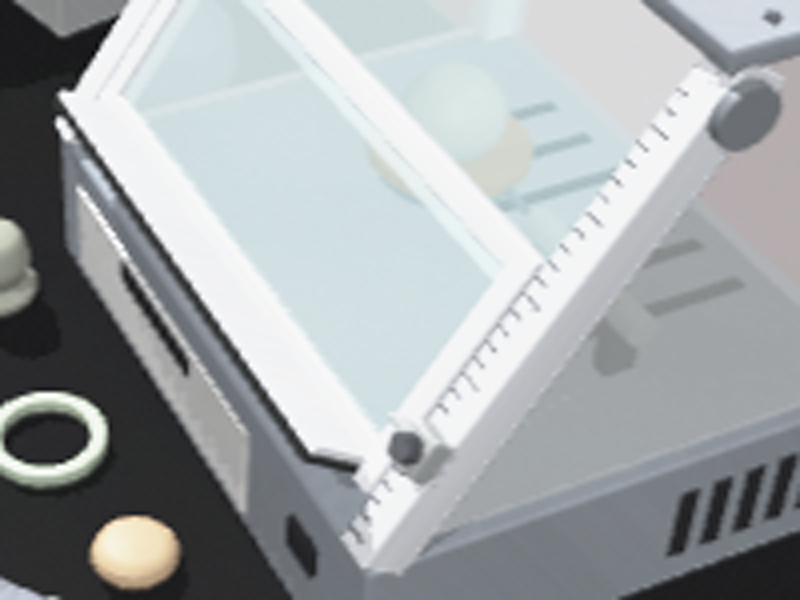

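View pics/d2.png

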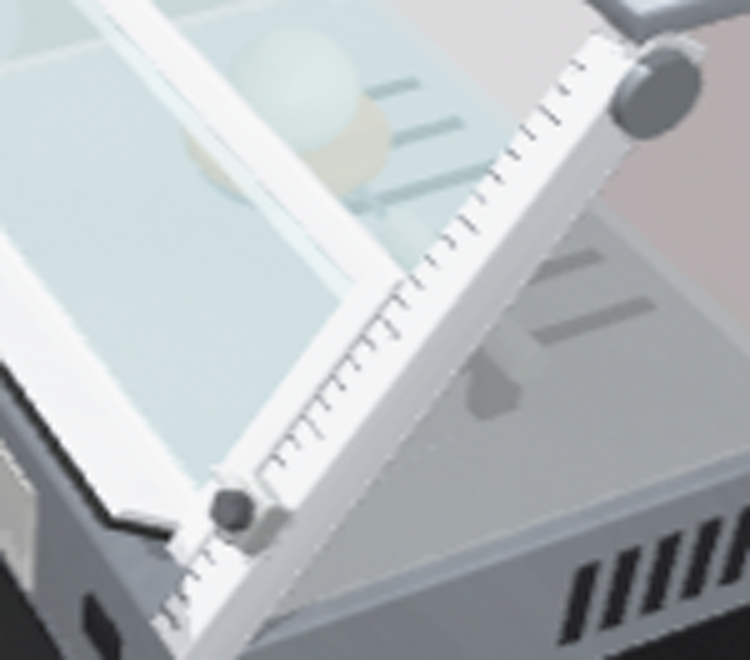

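View pics/s1.png

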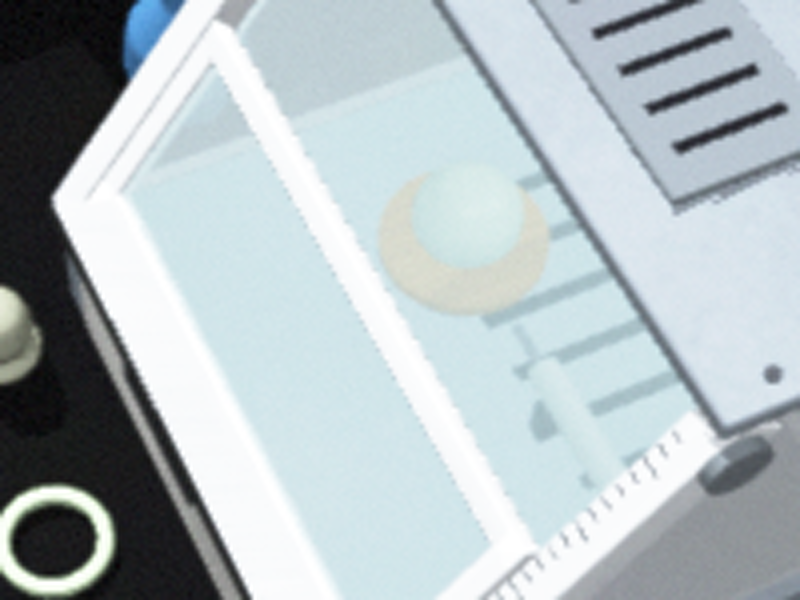

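```bash
cat > h.py <<'E'
import numpy as np,cv2
from rig import env
C={n:env.camera_model(n) for n in("scene","side")}
def ray(n,u,v):
    c=C[n];K=c["camera_matrix"];d=c["R"].T@np.linalg.solve(K,[u,v,1.]);o=-c["R"].T@c["t"];return o,d
def onz(n,u,v,z):
    o,d=ray(n,u,v);return o+d*(z-o[2])/d[2]
def tri(*obs):
    A=0;b=0
    for n,u,v in obs:
        o,d=ray(n,u,v);d=d/np.linalg.norm(d);P=np.eye(3)-np.outer(d,d);A=A+P;b=b+P@o
    x=np.linalg.solve(A,b);return x
def proj(n,X):
    c=C[n];p=c["camera_matrix"]@(c["R"]@X+c["t"]);return p[:2]/p[2]
def dep(n,D,u,v):
    o,d=ray(n,u,v);return o+d*D[int(round(v)),int(round(u))]
E
python3 - <<'E'
from h import *
np.set_printoptions(precision=4,suppress=True)
T=[onz("scene",*p,.368) for p in[(303,41),(377,16),(490,158),(407,195)]]
for t in T:print(t)
for a,b in[(0,1),(1,2),(2,3),(3,0)]:
    d=T[b]-T[a];print(np.linalg.norm(d),np.degrees(np.arctan2(d[1],d[0])))
print("base FR",onz("scene",312.4,299.4,0))
Ds=np.load("pics/scene0.npy");Dd=np.load("pics/side0.npy")
print("tip tri",tri(("scene",321,254.4),("side",322.6,253.6)))
print("knob tri",tri(("scene",322.5,267.5),("side",326.6,262)))
print("knob dep",dep("scene",Ds,322.5,267.5),dep("side",Dd,326.6,262))
# lip pts: right end top-of-lip free corner
print("lip R free corner tri",tri(("scene",270+150/5,180+415/5),("side",225+310/4,150+455/4)))
print("lip L free corner tri",tri(("scene",225+52/4,90+195/4),("side",225+60/4,150+92/4)))
E
```

```text
[0.7102 0.2198 0.368 ]
[0.8864 0.2095 0.368 ]
[ 0.8634 -0.1937  0.368 ]
[ 0.6884 -0.1867  0.368 ]
0.17654257587274594 -3.3548066403573324
0.4038770336749691 -93.26082269953116
0.1751855829455079 177.7203927056644
0.407168951830027 86.93371168735074
base FR [ 0.5273 -0.1772  0.    ]
tip tri [ 0.5565 -0.1459  0.1679]
knob tri [ 0.5436 -0.1759  0.1772]
knob dep [ 0.5401 -0.177   0.1844] [ 0.5417 -0.1818  0.1831]
lip R free corner tri [ 0.5139 -0.1379  0.1527]
lip L free corner tri [0.5383 0.2062 0.1538]
```

Triangulation puts the hood's yaw at about -3°, and the lip's free edge runs from (0.514,-0.138) to (0.538,0.206) at z≈0.153. The pointer is about 43 mm up the slope, which fits the stated 25–125 mm. The tool can only point down, so the shut fingertips will have to catch the underside's front corner and move up along the slope. Next I'll go to a viewing and approach position.

```bash
python3 -m pendant '[[[0.2,-0.97,0],0.28,0],[[0.2,-0.97,0],0.28,0],[[0.2,-0.97,0],0.28,0],[[0.4,-0.97,0],0.28,0],[[0.45,-0.97,0],0.28,0],[[0.45,-0.97,0],0.28,0],[[0.45,-0.97,0],0.28,0],[[0.45,-0.97,0],0.28,0]]'
python3 -m pendant '[[[0.45,-0.97,0],0.28,0],[[0.45,-0.97,0],0.28,0],[[0.45,-0.97,0],0.28,0],[[0.45,-0.97,0],0.28,0],[[0.45,-0.97,0],0.28,0],[[0.4,-0.97,0],0.28,0],[[0.4,-0.97,0],0.28,0],[[0.4,-0.97,0],0.28,0],[[0,0,0],0,0],[[0,0,0],0,0]]'
python3 - <<'E'
from h import *
np.set_printoptions(precision=4,suppress=True)
s=env.observe();print(s["position"],s["tool_rot"],s["grip_width"],s["ft_force"])
im,d=env.get_image("wrist"); cv2.imwrite("pics/w1.png",im[:,:,::-1]); np.save("pics/w1.npy",d);np.savez("pics/w1s.npz",p=s["position"],R=s["tool_rot"])
E
```

```text
time_s: 0.82
position: [0.3188, 0.2632, 0.2313]
tool_rot: [[0.97, -0.0, 0.241], [-0.241, -0.0, 0.97], [-0.0, -1.0, -0.0]]
ft_force: [0.4, -0.5, -0.1]
grip_width: 0.0001
time_s: 1.65
position: [0.4223, 0.0308, 0.231]
tool_rot: [[0.999, -0.001, 0.053], [-0.053, 0.0, 0.999], [-0.001, -1.0, 0.0]]
ft_force: [-0.6, -0.1, 0.0]
grip_width: -0.0002
[0.4223 0.0308 0.231 ] [[ 0.9986 -0.0008  0.0528]
 [-0.0528  0.0003  0.9986]
 [-0.0008 -1.      0.0002]] -0.00020268905246790883 [-0.6487 -0.1376  0.0255]
```

View pics/w1.png

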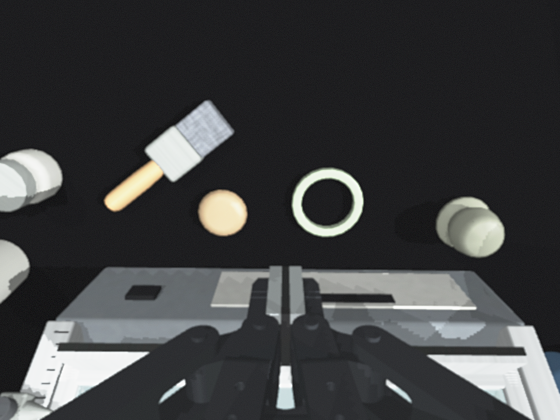

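The wrist view shows the lip's dark front edge at about row 347, columns 58–525. The clamp is near (40,400) at the hood's right end, and the base front spans rows 268–340. I'll measure the edge from depth and crop the pointer.

```bash
cat >> h.py <<'E'
W=env.camera_model("wrist")
def wp(s,D,u,v):
    z=D[v,u];c=np.append(np.linalg.solve(W["camera_matrix"],[u,v,1.])*z,1)
    return np.array(s["R"])@(W["tool_from_camera"]@c)[:3]+s["p"]
E
python3 - <<'E'
from h import *
np.set_printoptions(precision=4,suppress=True)
s=np.load("pics/w1s.npz");D=np.load("pics/w1.npy")
im=cv2.imread("pics/w1.png")
for u in(120,440,500):
  for v in list(range(262,272,3))+list(range(320,376,4)):
    print(u,v,wp(s,D,u,v),im[v,u])
cv2.imwrite("pics/w1c.png",cv2.resize(im[300:420,0:160],None,fx=5,fy=5,interpolation=cv2.INTER_CUBIC))
E
```

```text
120 262 [ 0.5213 -0.1618 -0.0006] [32 29 29]
120 265 [ 0.5245 -0.1619  0.0007] [29 27 26]
120 268 [ 0.5258 -0.1602  0.0053] [112 109 104]
120 271 [ 0.5251 -0.1563  0.014 ] [118 114 109]
120 320 [ 0.529  -0.1206  0.0991] [143 139 131]
120 324 [ 0.5319 -0.1204  0.1009] [155 149 142]
120 328 [ 0.5363 -0.1214  0.1006] [158 154 145]
120 332 [ 0.5411 -0.1227  0.0998] [158 154 145]
120 336 [ 0.5451 -0.1234  0.1001] [158 152 144]
120 340 [ 0.5493 -0.1242  0.1003] [151 145 137]
120 344 [ 0.5121 -0.0941  0.1527] [59 59 55]
120 348 [ 0.5138 -0.0935  0.155 ] [54 55 53]
120 352 [ 0.5157 -0.0931  0.157 ] [246 244 241]
120 356 [ 0.5174 -0.0925  0.1591] [245 245 244]
120 360 [ 0.5214 -0.0935  0.1586] [244 243 242]
120 364 [ 0.5326 -0.0995  0.1499] [243 243 242]
120 368 [ 0.5416 -0.1039  0.1439] [247 247 245]
120 372 [ 0.4071 -0.0112  0.2966] [41 39 37]
440 262 [0.5401 0.201  0.0003] [32 31 28]
440 265 [ 0.5449  0.2022 -0.0015] [31 31 29]
440 268 [ 0.548   0.2018 -0.    ] [32 29 29]
440 271 [0.5486 0.1996 0.0057] [104 100  96]
440 320 [0.5469 0.164  0.0953] [123 119 114]
440 324 [0.548  0.1625 0.0994
[... 638 characters left out ...]
 [ 0.5517  0.2703 -0.0002] [29 27 27]
500 271 [0.5552 0.2705 0.0005] [29 26 27]
500 320 [0.5499 0.2179 0.0951] [92 89 85]
500 324 [0.5513 0.216  0.0989] [112 109 104]
500 328 [0.5543 0.2155 0.1005] [127 123 117]
500 332 [0.5577 0.2155 0.1015] [127 127 125]
500 336 [0.5612 0.2153 0.1026] [125 125 122]
500 340 [0.5645 0.2151 0.1037] [125 125 122]
500 344 [0.5679 0.215  0.1048] [127 126 124]
500 348 [0.5295 0.1829 0.1538] [48 49 48]
500 352 [0.5311 0.1819 0.156 ] [46 47 46]
500 356 [0.5342 0.182  0.1566] [205 204 199]
500 360 [0.5359 0.1811 0.1587] [223 223 220]
500 364 [0.5408 0.1825 0.1574] [237 236 234]
500 368 [0.5507 0.1875 0.1508] [238 237 235]
500 372 [0.5626 0.1936 0.1425] [238 237 235]
```

View pics/w1c.png

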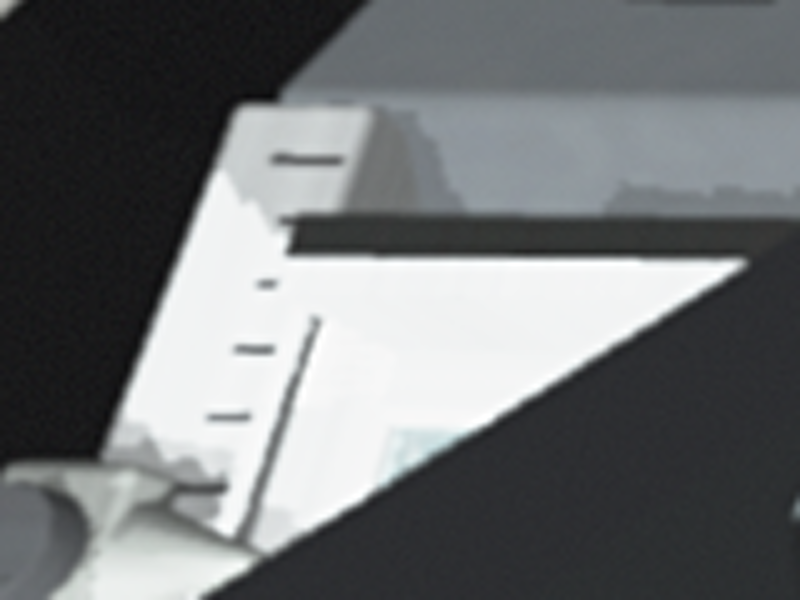

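The dark strip is the front face of the rubber. Its lower corner is at about z=0.152, with x≈0.5195 at y=0.03, in front of the base's face at x≈0.538. The clamp is out of the way at the right end. I'll descend in front of it to TCP z≈0.125.

```bash
python3 -m pendant '[[[0.62,0,-0.88],0,0],[[0.62,0,-0.88],0,0],[[0.62,0,-0.88],0,0],[[0.62,0,-0.88],0,0],[[0,0,0],0,0]]'
python3 - <<'E'
from h import *
s=env.observe();print(s["position"],s["ft_force"])
im,d=env.get_image("wrist"); cv2.imwrite("pics/w2.png",im[:,:,::-1])
im,d=env.get_image("side"); cv2.imwrite("pics/d3.png",cv2.resize(im[120:320,150:400,::-1],None,fx=3,fy=3,interpolation=2))
E
```

```text
time_s: 2.12
position: [0.4965, 0.0332, 0.1213]
tool_rot: [[0.999, -0.007, 0.048], [-0.048, 0.001, 0.999], [-0.007, -1.0, 0.001]]
ft_force: [-0.6, 1.0, 0.0]
grip_width: 0.0004
[0.4964577  0.03322235 0.12125048] [-0.58222865  0.97702335  0.02162047]
```

View pics/w2.png

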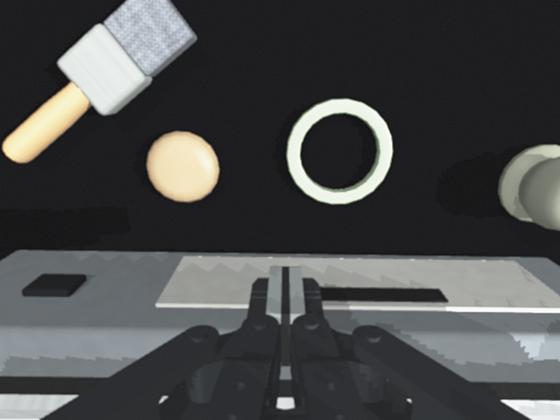

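View pics/d3.png

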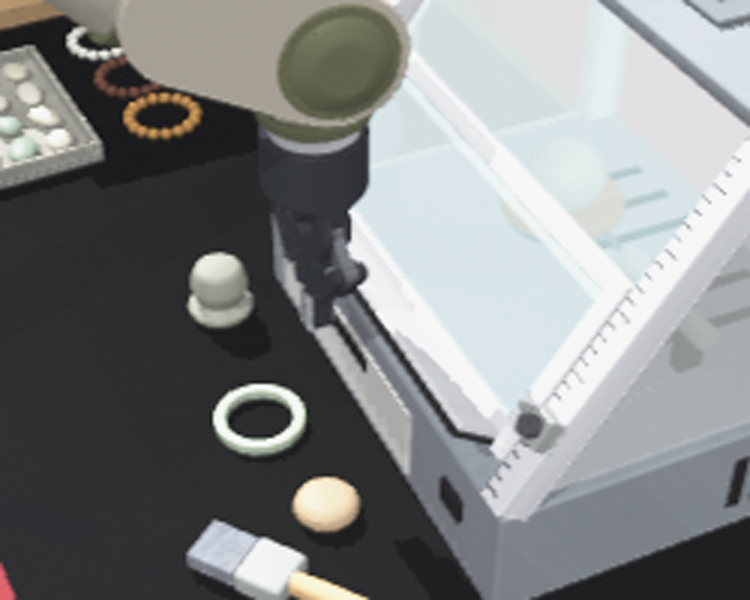

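The fingertips are in front of the lip and reach below it. Now a slow approach in +x, watching the force.

```bash
python3 -m pendant '[[[0.08,0,0],0,0],[[0.08,0,0],0,0],[[0.08,0,0],0,0],[[0,0,0],0,0]]' | grep -v rot
python3 -m pendant '[[[0.05,0,0],0,0],[[0.05,0,0],0,0],[[0,0,0],0,0]]'| grep -v rot
```

```text
time_s: 2.55
position: [0.5042, 0.0318, 0.1267]
ft_force: [-0.6, 0.5, 0.5]
grip_width: 0.0003
time_s: 2.8
position: [0.507, 0.0317, 0.1259]
ft_force: [-0.3, -0.4, -0.1]
grip_width: -0.0002
```

```bash
python3 -m pendant '[[[0.05,0,0],0,0],[[0,0,0],0,0]]' | grep -v rot
python3 -m pendant '[[[0.05,0,0],0,0],[[0,0,0],0,0]]'| grep -v rot
python3 -m pendant '[[[0.05,0,0],0,0],[[0,0,0],0,0]]'| grep -v rot
```

```text
time_s: 2.97
position: [0.5084, 0.0318, 0.1257]
ft_force: [0.3, 0.3, 0.4]
grip_width: 0.0001
time_s: 3.13
position: [0.5088, 0.0318, 0.1256]
ft_force: [-4.6, -0.2, 3.8]
grip_width: 0.0002
time_s: 3.3
position: [0.509, 0.0318, 0.1255]
ft_force: [-11.9, -2.0, 6.6]
grip_width: 0.0
```

Contact came at x≈0.5088 with a force of about 12 N, and the fingers are against the rubber. Now I'll move up along the slope: per row dx=0.057, dz=0.082, which is 3 mm.

```bash
python3 -m pendant '[[[0.057,-0.003,0.082],0,0],[[0.057,-0.003,0.082],0,0],[[0.057,-0.003,0.082],0,0]]' | grep -v rot
python3 - <<'E'
from h import *
im,d=env.get_image("side"); cv2.imwrite("pics/d4.png",cv2.resize(im[120:320,150:400,::-1],None,fx=3,fy=3,interpolation=2))
E
```

```text
time_s: 3.55
position: [0.5139, 0.0315, 0.1327]
ft_force: [-12.1, -2.3, 5.5]
grip_width: -0.0
```

View pics/d4.png

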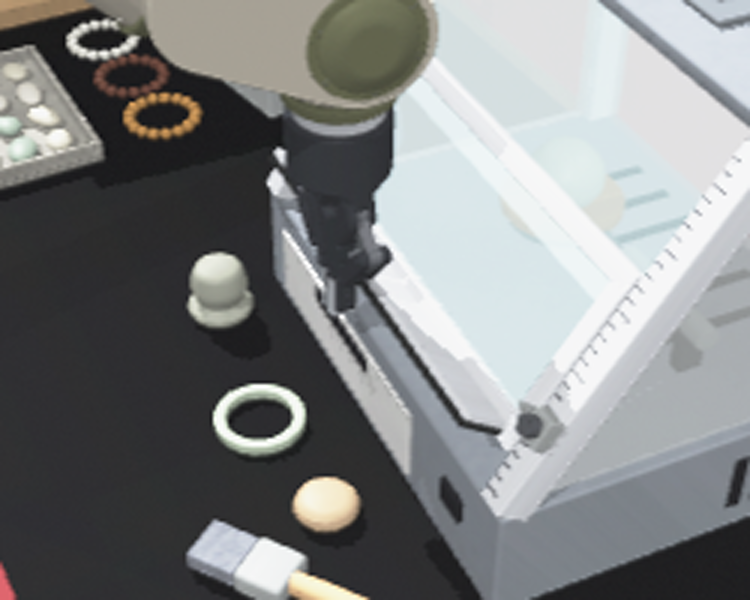

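The lip is rising with the finger: its right corner moved from (455,435) to (462,422) in this crop, with a steady 12 N. Continuing.

```bash
python3 -m pendant '[[[0.057,-0.003,0.082],0,0],[[0.057,-0.003,0.082],0,0],[[0.057,-0.003,0.082],0,0],[[0.057,-0.003,0.082],0,0]]' | grep -v rot
python3 -m pendant '[[[0.055,-0.003,0.082],0,0],[[0.055,-0.003,0.082],0,0],[[0.055,-0.003,0.082],0,0],[[0,0,0],0,0]]' | grep -v rot
python3 - <<'E'
from h import *
for n in("scene","side"):
    im,d=env.get_image(n); cv2.imwrite(f"pics/{n}5.png",im[:,:,::-1]);np.save(f"pics/{n}5.npy",d)
    cv2.imwrite(f"pics/{n}5c.png",cv2.resize(im[200:300,250:370,::-1],None,fx=6,fy=6,interpolation=2))
E
```

```text
time_s: 3.93
position: [0.5208, 0.0311, 0.1426]
ft_force: [-12.3, -1.9, 4.4]
grip_width: 0.0001
time_s: 4.27
position: [0.5264, 0.0307, 0.1504]
ft_force: [-10.8, -2.1, 6.6]
grip_width: 0.0001
```

View pics/scene5c.png

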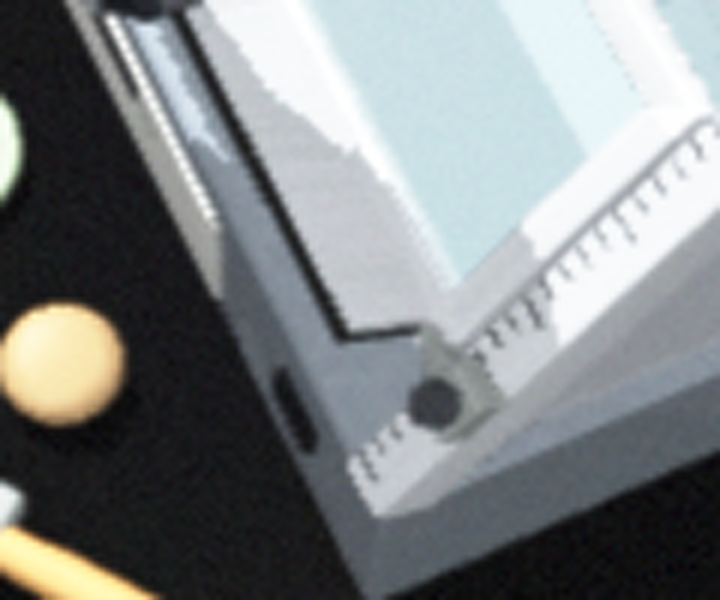

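View pics/side5c.png

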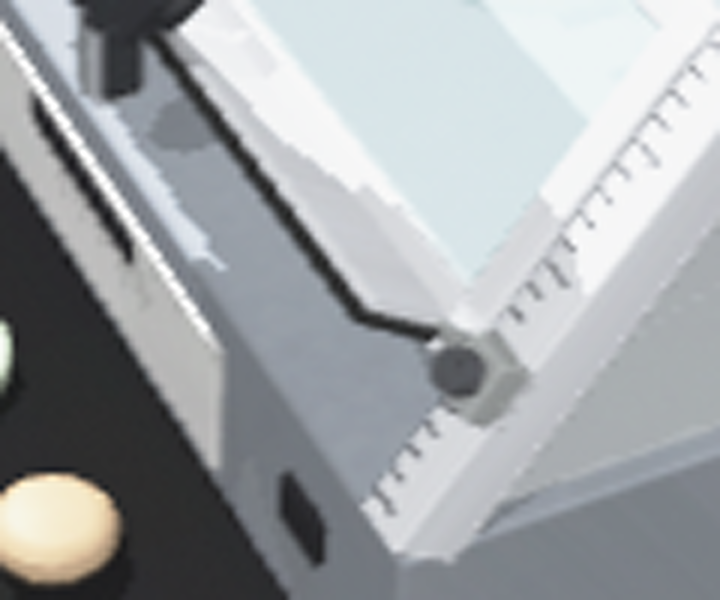

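```bash
python3 - <<'E'
from h import *
np.set_printoptions(precision=4,suppress=True)
xh=np.array([.998,-.062,0]);yh=np.array([.062,.998,0]);a=np.radians(35)
u=np.sin(a)*xh+np.cos(a)*np.array([0,0,1]);n=-np.cos(a)*xh+np.sin(a)*np.array([0,0,1])
def P(name,X): print(name,X,"y,s,n",np.round([X@yh,X@u,X@n],4))
f=lambda u,v:(250+u/6,200+v/6)
sc=lambda x,y:("scene",*f(x,y)); sd=lambda x,y:("side",*f(x,y))
P("rubber low R corner now",tri(sc(343,340),sd(365,322)))
P("tip",tri(sc(423,327),sd(437,333)))
P("knob",tri(sc(435,400),sd(457,370)))
Ds=np.load("pics/scene5.npy");Dd=np.load("pics/side5.npy")
P("knob dep",dep("scene",Ds,*f(435,400)));P("knob dep",dep("side",Dd,*f(457,370)))
P("finger corner now? contact",np.array([.5264+.011,.031,.1504+.026]))
w=np.array([.5195,.03,.1525]);P("start corner(wrist)",w)
# clamp top-face depth points
for nm,D,pts in(("scene",Ds,[(470,385),(460,360),(440,345),(430,335)]),("side",Dd,[(500,365),(480,345),(455,340)])):
    for p in pts:P(nm+str(p),dep(nm,D,*f(*p)))
E
```

```text
rubber low R corner now [ 0.5288 -0.1413  0.1766] y,s,n [-0.1082  0.4524 -0.3382]
tip [ 0.5584 -0.1434  0.1597] y,s,n [-0.1085  0.4555 -0.3722]
knob [ 0.5447 -0.1737  0.1756] y,s,n [-0.1396  0.4618 -0.3533]
knob dep [ 0.5411 -0.1753  0.1839] y,s,n [-0.1414  0.4666 -0.3458]
knob dep [ 0.5419 -0.1801  0.1824] y,s,n [-0.1461  0.466  -0.3476]
finger corner now? contact [0.5374 0.031  0.1764] y,s,n [ 0.0643  0.451  -0.3366]
start corner(wrist) [0.5195 0.03   0.1525] y,s,n [ 0.0621  0.4212 -0.3357]
scene(470, 385) [ 0.5547 -0.1755  0.1817] y,s,n [-0.1407  0.4726 -0.3581]
scene(460, 360) [ 0.5559 -0.1666  0.1831] y,s,n [-0.1318  0.4741 -0.3579]
scene(440, 345) [ 0.5544 -0.1568  0.1769] y,s,n [-0.1221  0.4679 -0.3597]
scene(430, 335) [ 0.5541 -0.151   0.1739] y,s,n [-0.1164  0.465  -0.3609]
side(500, 365) [ 0.5559 -0.1838  0.1813] y,s,n [-0.149   0.4733 -0.3598]
side(480, 345) [ 0.555  -0.1736  0.1818] y,s,n [-0.1388  0.4728 -0.3583]
side(455, 340) [ 0.5511 -0.1654  0.1788] y,s,n [-0.1309  0.4678 -0.3564]
```

```bash
python3 - <<'E'
import cv2
for n,x,y in(("scene",300,235),("side",300,235)):
    im=cv2.imread(f"pics/{n}5.png");cv2.imwrite(f"pics/{n}5z.png",cv2.resize(im[y:y+45,x:x+50],None,fx=14,fy=13,interpolation=2))
E
```

```text
(no output)
```

View pics/scene5z.png

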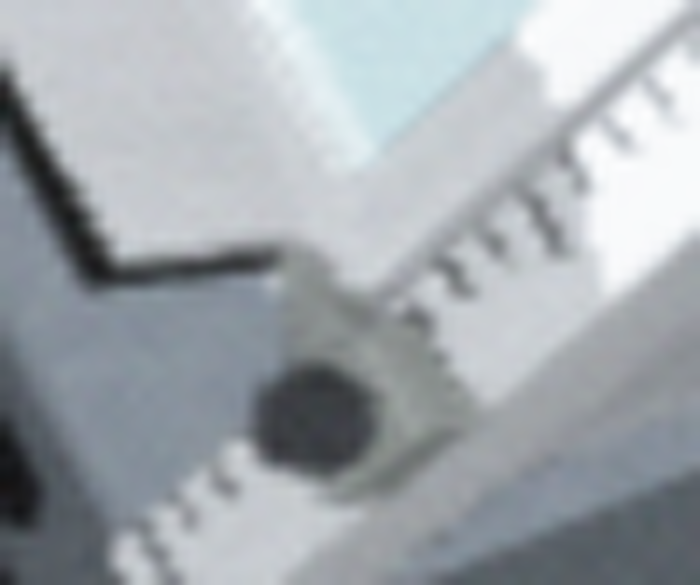

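View pics/side5z.png

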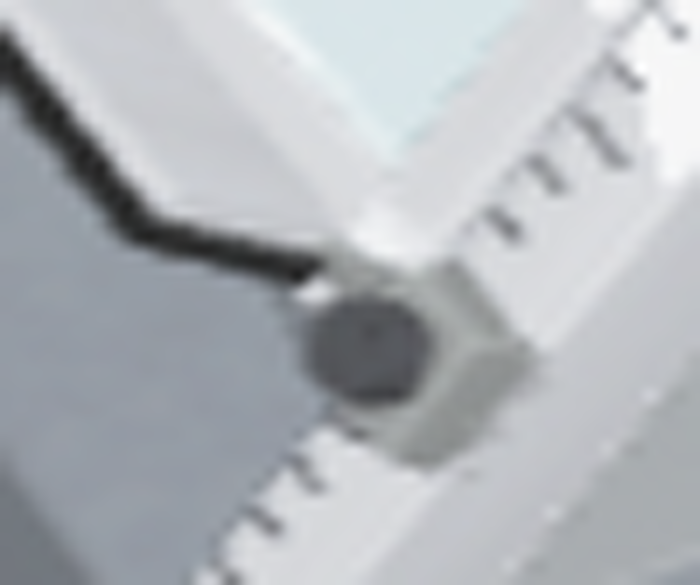

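```bash
python3 - <<'E'
from h import *
np.set_printoptions(precision=4,suppress=True,linewidth=200)
xh=np.array([.998,-.062,0]);yh=np.array([.062,.998,0]);a=np.radians(35)
u=np.sin(a)*xh+np.cos(a)*np.array([0,0,1]);n=-np.cos(a)*xh+np.sin(a)*np.array([0,0,1])
S=np.load("pics/w1s.npz");D=np.load("pics/w1.npy")
for v in range(390,420,3):
  print(v,[tuple(int(1000*q) for q in (X@yh,X@u,X@n)) for X in (wp(S,D,c,v) for c in range(0,66,5))])
s=env.observe()
im,d=env.get_image("wrist"); cv2.imwrite("pics/w5.png",im[:,:,::-1]); np.save("pics/w5.npy",d);np.savez("pics/w5s.npz",p=s["position"],R=s["tool_rot"])
E
```

```text
390 [(-310, 411, -587), (-304, 411, -587), (-297, 411, -587), (-291, 411, -588), (-284, 411, -586), (-141, 446, -372), (-139, 446, -374), (-134, 446, -373), (-130, 446, -373), (-126, 446, -372), (-122, 446, -372), (-122, 445, -379), (-115, 446, -372), (56, 497, -59)]
393 [(-312, 414, -592), (-145, 451, -357), (-142, 451, -357), (-139, 450, -358), (-134, 451, -356), (-131, 450, -357), (-137, 448, -373), (-133, 448, -372), (-129, 448, -372), (-125, 448, -372), (-122, 448, -374), (-117, 448, -372), (-114, 448, -372), (-110, 448, -372)]
396 [(-148, 453, -357), (-138, 454, -347), (-141, 453, -356), (-137, 453, -356), (-133, 453, -356), (-130, 452, -357), (-130, 452, -363), (-130, 451, -369), (-128, 450, -372), (-125, 450, -373), (-122, 450, -374), (-117, 450, -372), (-114, 450, -374), (-109, 450, -371)]
399 [(-140, 456, -347), (-135, 456, -345), (-135, 456, -349), (-135, 455, -354), (-133, 454, -357), (-130, 454, -358), (-129, 454, -362), (-130, 452, -370), (-128, 452, -373), (-124, 452, -373), (-123, 451, -377), (-116, 452, -372), (-111, 452, -370), (-108, 452, -372)]
402 [(-139, 458, -3
[... 858 characters left out ...]
51), (-129, 462, -355), (-127, 462, -358), (-123, 462, -357), (-120, 462, -358), (-117, 462, -360), (-114, 461, -361), (-111, 461, -362), (3, 486, -156), (4, 486, -157), (6, 486, -156)]
414 [(-135, 465, -345), (-133, 465, -347), (-132, 465, -352), (-132, 464, -357), (-128, 464, -356), (-125, 464, -356), (-123, 464, -359), (-120, 464, -360), (-117, 464, -360), (-114, 463, -362), (2, 486, -157), (4, 486, -156), (5, 487, -155), (6, 486, -157)]
417 [(-135, 467, -346), (-133, 467, -348), (-132, 466, -353), (-131, 466, -357), (-128, 466, -357), (-125, 466, -358), (-123, 465, -361), (-120, 465, -362), (-117, 465, -362), (1, 487, -157), (3, 487, -156), (4, 487, -156), (6, 487, -155), (6, 487, -157)]
```

View pics/w5.png

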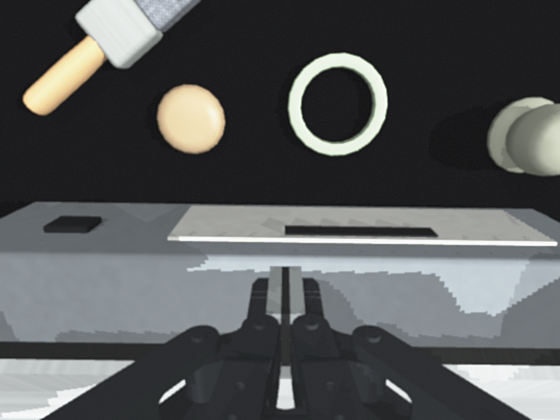

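```bash
python3 - <<'E'
from h import *
np.set_printoptions(precision=4,suppress=True,linewidth=200)
xh=np.array([.998,-.062,0]);yh=np.array([.062,.998,0]);a=np.radians(35)
u=np.sin(a)*xh+np.cos(a)*np.array([0,0,1]);n=-np.cos(a)*xh+np.sin(a)*np.array([0,0,1])
for k,cols,rows in(("w1",(90,120,150,440,500),range(338,372,2)),("w5",(30,60,90,480,520,540),range(338,400,3))):
  S=np.load(f"pics/{k}s.npz");D=np.load(f"pics/{k}.npy");print(k)
  for v in rows:
    print(v,[tuple(round(1000*q,1) for q in (X@u,X@n)) for X in (wp(S,D,c,v) for c in cols)])
E
```

```text
w1
338 [(np.float64(399.6), np.float64(-397.3)), (np.float64(399.4), np.float64(-397.4)), (np.float64(400.0), np.float64(-394.7)), (np.float64(398.2), np.float64(-393.9)), (np.float64(398.8), np.float64(-390.9))]
340 [(np.float64(401.2), np.float64(-397.8)), (np.float64(401.0), np.float64(-397.9)), (np.float64(400.7), np.float64(-398.2)), (np.float64(399.5), np.float64(-395.6)), (np.float64(400.5), np.float64(-391.0))]
342 [(np.float64(420.4), np.float64(-335.6)), (np.float64(402.3), np.float64(-399.4)), (np.float64(402.4), np.float64(-398.4)), (np.float64(400.6), np.float64(-398.1)), (np.float64(402.0), np.float64(-391.9))]
344 [(np.float64(422.2), np.float64(-334.3)), (np.float64(421.6), np.float64(-335.8)), (np.float64(422.0), np.float64(-334.1)), (np.float64(402.0), np.float64(-399.3)), (np.float64(403.3), np.float64(-393.2))]
346 [(np.float64(423.3), np.float64(-335.5)), (np.float64(423.4), np.float64(-334.6)), (np.float64(423.3), np.float64(-334.2)), (np.float64(421.6), np.float64(-335.1)), (np.float64(421.0), np.float64(-335.8))]
348 [(np.float64(424.7), np.float64(-335.6)), (
[... 7044 characters left out ...]
oat64(462.6), np.float64(-372.7)), (np.float64(475.5), np.float64(-292.3)), (np.float64(474.8), np.float64(-291.3)), (np.float64(462.6), np.float64(-361.4)), (np.float64(462.5), np.float64(-361.3))]
395 [(np.float64(463.8), np.float64(-373.5)), (np.float64(463.7), np.float64(-373.1)), (np.float64(476.4), np.float64(-290.9)), (np.float64(475.5), np.float64(-291.1)), (np.float64(462.6), np.float64(-368.2)), (np.float64(462.4), np.float64(-368.9))]
398 [(np.float64(465.0), np.float64(-373.3)), (np.float64(464.9), np.float64(-373.2)), (np.float64(477.2), np.float64(-290.3)), (np.float64(476.2), np.float64(-290.7)), (np.float64(462.7), np.float64(-375.1)), (np.float64(463.0), np.float64(-372.8))]
```

The wrist depth is consistent: the lip's top face went from s=431.7 to 462.1 mm, so its middle is now at 456.6. The pointer tip (taper converging at y≈-110 mm, knob centre at 461.8) is at s≈461.5. That leaves about 5 mm.

```bash
python3 -m pendant '[[[0.048,-0.003,0.068],0,0],[[0.048,-0.003,0.068],0,0],[[0,0,0],0,0]]' | grep -v rot
```

```text
time_s: 4.67
position: [0.5292, 0.0305, 0.1544]
ft_force: [-9.8, -2.0, 6.2]
grip_width: 0.0001
```

Now I'll take the hand straight back, then raise it and look at the pointer and lip end from above.

```bash
python3 -m pendant '[[[-0.1,0,0],0,0],[[-0.3,0,0],0,0],[[-0.6,0,0],0,0],[[-0.9,0,0.1],0,0],[[-0.9,-0.8,0.6],0,0],[[-0.6,-0.9,0.8],0,0],[[-0.3,-0.9,0.8],0,0],[[0,-0.9,0.8],0,0],[[0,-0.9,0],0,0],[[0,0,0],0,0]]' | grep -v rot
python3 - <<'E'
from h import *
s=env.observe();print(s["position"],s["ft_force"])
im,d=env.get_image("wrist"); cv2.imwrite("pics/w6.png",im[:,:,::-1]); np.save("pics/w6.npy",d);np.savez("pics/w6s.npz",p=s["position"],R=s["tool_rot"])
for n in("scene","side"):
    im,d=env.get_image(n); cv2.imwrite(f"pics/{n}6.png",im[:,:,::-1]);np.save(f"pics/{n}6.npy",d)
    cv2.imwrite(f"pics/{n}6c.png",cv2.resize(im[200:300,250:370,::-1],None,fx=6,fy=6,interpolation=2))
E
```

```text
time_s: 5.5
position: [0.4202, -0.1048, 0.2485]
ft_force: [-0.6, 0.3, -1.0]
grip_width: 0.0001
[ 0.42021334 -0.10483202  0.24853888] [-0.56821355  0.34754252 -0.95844077]
```

View pics/w6.png

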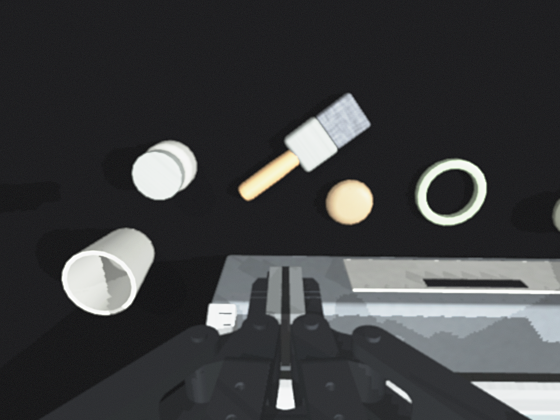

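View pics/side6.png

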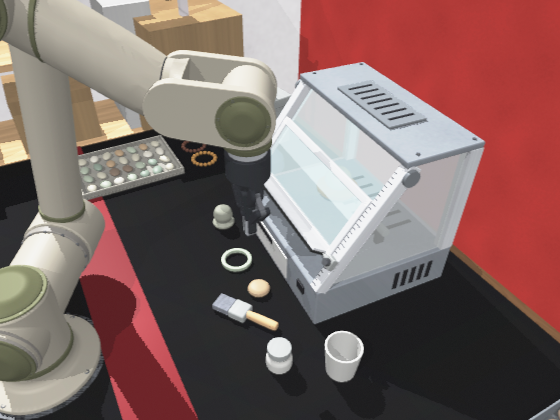

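The hand hides the pointer from here, so I'll shift left, forward and up for a clear view.

```bash
python3 -m pendant '[[[0.4,0.6,0.4],0,0],[[0.4,0.6,0.4],0,0],[[0.4,0.6,0.4],0,0],[[0.4,0.6,0.3],0,0],[[0,0,0],0,0],[[0,0,0],0,0]]' | grep -v rot
python3 - <<'E'
from h import *
s=env.observe();print(s["position"],s["ft_force"])
im,d=env.get_image("wrist"); cv2.imwrite("pics/w7.png",im[:,:,::-1]); np.save("pics/w7.npy",d);np.savez("pics/w7s.npz",p=s["position"],R=s["tool_rot"])
cv2.imwrite("pics/w7c.png",cv2.resize(im[270:370,70:190,::-1],None,fx=6,fy=6,interpolation=2))
E
```

```text
time_s: 6.15
position: [0.4679, -0.0276, 0.292]
ft_force: [-0.3, -0.3, -0.0]
grip_width: -0.0001
[ 0.46794361 -0.02762859  0.29199678] [-0.33583394 -0.3152324  -0.01536759]
```

View pics/w7.png

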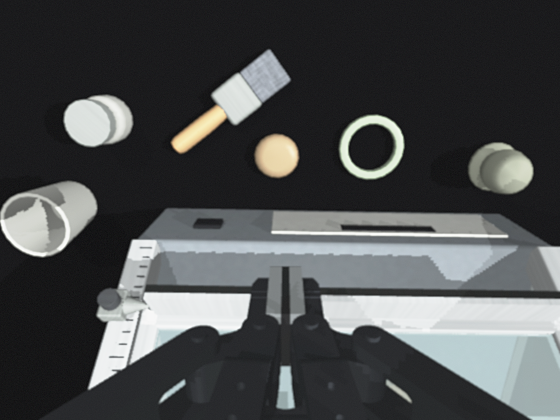

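View pics/w7c.png

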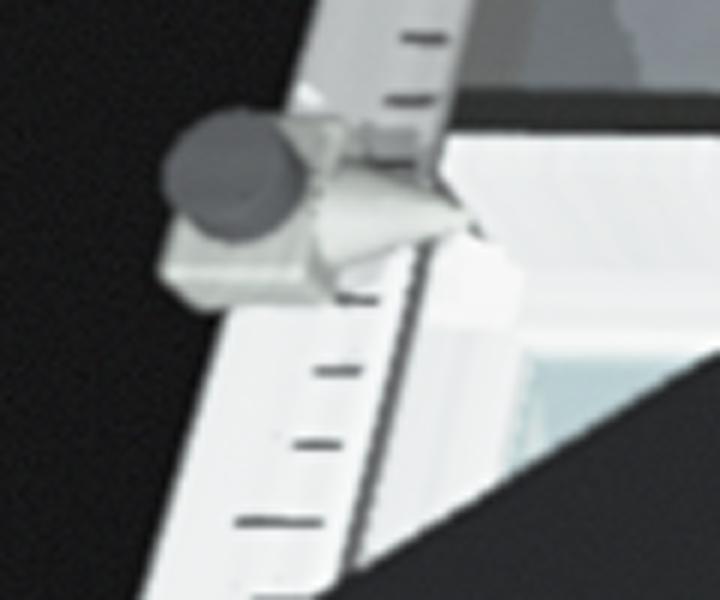

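The clear wrist view shows the pointer tip at about (148,306.7) and the lip's front edge at rows 286–292. Now measuring both from depth in the slope axes.

```bash
python3 - <<'E'
from h import *
xh=np.array([.998,-.062,0]);yh=np.array([.062,.998,0]);a=np.radians(35)
u=np.sin(a)*xh+np.cos(a)*np.array([0,0,1]);n=-np.cos(a)*xh+np.sin(a)*np.array([0,0,1])
S=np.load("pics/w7s.npz");D=np.load("pics/w7.npy")
f=lambda v,cols:print(v,[tuple(float(round(1000*q,1)) for q in (X@yh,X@u,X@n)) for X in (wp(S,D,c,v) for c in cols)])
print("spike");[f(v,range(124,152,3)) for v in range(298,315)]
print("lip");[f(v,(160,190,220,400,480)) for v in range(283,318,2)]
E
```

```text
spike
298 [(-130.8, 458.5, -358.0), (-127.9, 458.9, -357.0), (-125.8, 458.5, -358.0), (-123.9, 457.9, -359.4), (-127.1, 452.3, -373.2), (-124.5, 452.3, -373.2), (-121.8, 452.3, -373.0), (-105.1, 466.8, -336.8), (-103.2, 466.4, -337.7), (-100.6, 466.6, -337.1)]
299 [(-130.4, 459.5, -357.7), (-128.2, 459.3, -358.2), (-125.1, 459.8, -356.8), (-123.8, 458.6, -359.7), (-122.3, 457.6, -362.2), (-124.8, 452.7, -374.3), (-122.2, 452.7, -374.4), (-105.9, 466.7, -339.2), (-103.6, 466.6, -339.2), (-101.1, 466.7, -339.0)]
300 [(-129.9, 460.6, -357.1), (-127.2, 460.8, -356.6), (-124.9, 460.6, -357.0), (-123.1, 459.9, -358.6), (-121.0, 459.6, -359.4), (-119.3, 458.8, -361.4), (-122.7, 452.9, -376.3), (-106.5, 466.7, -341.3), (-104.1, 466.6, -341.2), (-101.6, 466.8, -340.7)]
301 [(-129.0, 462.1, -355.6), (-127.2, 461.5, -357.1), (-124.8, 461.4, -357.1), (-123.2, 460.6, -359.1), (-120.8, 460.4, -359.5), (-118.7, 460.0, -360.4), (-116.6, 459.6, -361.5), (-118.7, 454.9, -373.2), (-104.9, 466.5, -343.8), (-101.8, 467.2, -341.9)]
302 [(-129.2, 462.6, -356.5), (-127.0, 462.3, -357.1), (-124.6, 462.2, -35
[... 4784 characters left out ...]
3.7), (-49.4, 466.9, -353.5), (0.8, 576.0, -64.9), (158.2, 467.2, -345.1)]
309 [(-99.7, 466.8, -360.0), (-74.8, 466.8, -359.1), (-49.8, 467.3, -357.0), (96.4, 467.1, -352.0), (160.0, 467.3, -349.3)]
311 [(-101.3, 466.3, -366.0), (-75.7, 466.7, -364.0), (-50.5, 466.9, -362.4), (98.1, 466.5, -358.1), (162.0, 467.2, -353.8)]
313 [(-102.3, 466.6, -369.9), (-76.4, 467.2, -367.5), (-51.1, 467.1, -366.8), (98.8, 467.2, -361.0), (164.4, 467.0, -358.9)]
315 [(-102.8, 467.5, -372.4), (-77.3, 467.1, -372.4), (-51.7, 467.1, -371.6), (100.0, 467.1, -365.7), (165.4, 467.7, -361.7)]
317 [(-102.9, 468.7, -373.8), (-77.7, 468.0, -374.9), (-51.8, 468.2, -373.2), (101.5, 466.9, -371.2), (168.8, 466.8, -368.8)]
```

The lip's faces are at s=456 and 466.9, so its middle is at 461.4 mm against 462.5 for the pointer tip, an error of about 1 mm. I'll back the hand further away, compare with the start picture and hand in.

```bash
python3 -m pendant '[[[-0.6,0,0],0,0],[[-0.8,0,0],0,0],[[-0.6,0,0],0,0],[[0,0,0],0,0],[[0,0,0],0,0]]' | grep -v rot
python3 - <<'E'
from h import *
im,d=env.get_image("side");b=im[:,:,::-1];a=cv2.imread("pics/side0.png");cv2.imwrite("pics/side8.png",b)
cv2.imwrite("pics/cmp.png",cv2.resize(np.hstack([a[150:400,180:400],b[150:400,180:400]]),None,fx=1.75,fy=1.75))
s=env.observe();print(s["ft_force"],abs(s["qvel"]).max())
E
```

```text
time_s: 6.62
position: [0.4073, -0.0294, 0.2922]
ft_force: [0.1, 0.0, 0.6]
grip_width: -0.0003
[-0.86598105 -0.22481642 -0.7083745 ] 1.1516616293168354
```

View pics/cmp.png

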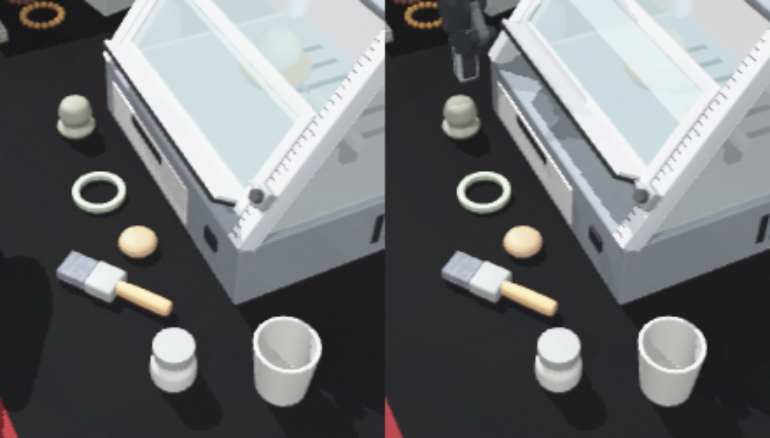

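The before and after crops match: the stone, bangle, blank, brush, jar, cup and clamp are in the same places. The lip is level with the pointer and the hand is clear.

```bash
python3 -c "
from rig import env
env.close_job()"
```

```text
the job is handed in; nothing more can be done
```

The window is up with the lip level with the pointer, and I handed the job in at about 6.7 s. No verdict was reported.

- **The push:** The tool can only point down. I therefore caught the front lower corner of the lip's rubber strip with the shut fingertips and moved up along the slope, about 35 mm in all. The force at the fingers was about 12 N, and I then drew the hand straight back.
- **Lip height:** My last measurement, from the wrist camera with the hand clear of the window, put the middle of the lip at 461.4 mm along the slope and the pointer tip at about 462.5 mm. That is about 1 mm low, with 7 mm allowed.
- **Disagreement:** One earlier estimate of the tip, read from the scene and side pictures, came out at 455.5 mm. I discarded it because the tip was hard to match between those two views. The wrist depth and the clamp's knob position both supported 461–462.5 mm.
- **Other goods:** In the before and after side pictures the pointer clamp and six of the objects are in the same places. The vase is hidden in that view, so I did not check it, but the hand never went near it.
- **Hand:** The force on the tool was about 1 N, which is sensor noise, so the hand was touching nothing.

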